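Lock the white hot-air gun on for hands-free drying

TASK

Set the white hot-air gun running hands-free: squeeze its red trigger all the way down and, keeping it squeezed, push the yellow lock-on button beside it fully in; then ease off upwards so that the trigger stays caught on its lock, and let go. Leave the dark gun switched off: its trigger must not be squeezed.

Things in the scene. Friction and masses are not known exactly. Their poses are not given: they have to be found in the camera images.
- gun_white: White hot-air gun, fixed nozzle-up in a bench stand (dark plate 250 x 110 mm). Origin: on the worktop under the middle of its trigger; z up; +x along the level handle from trigger to upright barrel (axis at x 115 mm, radius 35; nozzle top z 237); handle and cord boot end at x -96. White lock housing beside the trigger: x -24..24, y 22..38, top z 126. Above and to -y the trigger is open.
- white_trigger (a joint): Red trigger, a flat pad on the handle, in gun_white's frame x -26..26, y -22..20, top z 100 mm; pressed straight down. Value in m: 0 released, 0.014 fully down; spring 2.7 to 6.9 N. From 0.0095 the button can go in; locked, it rests at about 0.007. Unlocked it springs back to 0. The side of shut fingers pressing it can push the button as they slide to +y.
- white_lock (a joint): Yellow lock-on button, 18 mm across, over the trigger: axis along gun_white's y at x 0, z 111 mm, end face at y 8 when out; pushed to +y into the housing. Value in m: 0 out, 0.012 fully in; spring 1.5 to 3.3 N. Blocked until the trigger is down 0.0095. In by over 0.0075 and held there while the trigger rises, it is caught at about 0.0075; otherwise it springs out.
- gun_dark: The other hot-air gun, charcoal-black shell, otherwise the same as the white one (red trigger, yellow button), same frame; it stays off.
- dark_trigger (a joint): Travel of the dark gun's trigger in m: 0 released, 0.014 fully down.

How it is judged:
On the way, in this order (a step that is already met when the one before it is completed fails the run):
1. the white gun's trigger is squeezed down by more than 9.5 mm (value of joint white_trigger above 0.0095 m), for 0.1 s.
2. with the trigger still down (more than 9 mm), the yellow button is in by more than 5 mm (value of joint white_trigger above 0.009 m and value of joint white_lock above 0.005 m), for 0.1 s.
At the end, for the whole second after the job is handed in: The white gun's trigger stays down by itself on its lock (5 to 8.8 mm down) with the yellow button caught in (more than 6 mm); the dark gun's trigger is released (less than 2 mm) (value of joint white_trigger between 0.005 and 0.0088 m and value of joint white_lock above 0.006 m and value of joint dark_trigger below 0.002 m); the robot touches nothing.
It fails at once if the dark gun's trigger is squeezed by more than 4 mm (value of joint dark_trigger above 0.004 m).
It also fails if it takes over 30 s, if anything falls off the work surface, if the arm or the gripper's body presses on something with over 40 N, if the wrist force passes 120 N, or if a joint passes its speed limit or range.

ROBOT

A 6-joint arm with a two-finger parallel gripper is mounted at the origin on a cart in front of the work surface, level with it; the furniture and walls round the work are solid. World frame = base frame: x ahead of the robot, y to its left, z up, the work surface at z = 0. Lengths are in m, angles in rad, forces in N, time in s.
With the tool pointing down it reaches from about 0.425 to 0.95 m from the base axis. Payload 14.7 kg.
Tool frame: the origin (TCP) lies between the finger pads; the fingertips stand 11 mm ahead of it and the grasp point (between the pads) lies 8 mm behind it (bot.tips_ahead is the distance from the TCP to the fingertips, in m); z points along the fingers, x is the direction in which the jaws open and shut, and the axes are right-handed (so a half turn about z gives the same grasp; the last joint's range is limited). The gripper opens to 85 mm and grips with 20 to 120 N. Pads are 22 mm wide; open, the fingers measure 114 mm over their backs; the gripper's body (76 mm by 85 mm) begins 54 mm behind the grasp point. The pads swing forward as they close: fully open they stand 13 mm farther back than shut.
Start: joints at [-1.35, 0.48, 1.596, -0, 1.065, -0.047], TCP at [0.172, -0.627, 0.208] pointing down, gripper open.
Joint ranges: [-2.75, 2.75], [-0.82, 2.05], [0.23, 2.67], [-1.56, 4.7], [0.09, 2.69], [-2.92, 2.92]. Speed limits (rad/s): [1.89, 1.89, 2.39, 3.01, 3.01, 3.01].

INTERFACE

Orientations are given as a unit quaternion [x, y, z, w].
In Python, from bench import bot, eyes, spotter gives the robot as it stands.
- The arm moves only by the tool jog_arm, never from a script. Its arguments are lists of equal length, an entry for each row: "offset": the shift along the tool's x, y, z normalised to -1 to 1, where 1 is 50 cm, a list of three; "turn": the turn about the tool's z normalised to -1 to 1, where 1 is pi rad. In form: {"offset": [[x, y, z], ...], "turn": [turn, ...]}. A call has 1 to 12 rows; each row is the pose to reach, as a shift and turn from the pose measured when the call began, along the tool's axes at that moment, turning the shorter way round; what a row does not reach only later rows make up. A row lasts 1/10 s, in which the tool goes at most 50 mm and 8.59 degrees, less where a joint would pass 70% of its speed; a pose out of reach is approached as far as the arm can. A call with a number of a shift or a turn outside -1 to 1 is refused whole. A call with a gripper value outside its range is refused whole. "gripper" is the opening in per cent of the stroke, from 0 (shut) to 100 (fully open), set as the call begins (left out, the last holds). The fingers move at their own pace and stop on an object; "newtons" is the grip in N (left out, the last holds). Time passes only in rows, so rows that repeat a pose let the fingers close. It gives the time, the measured TCP pose, the force and the opening at its end, in the units of the state.
- bot.get_obs(): the state, without advancing time (a new reading comes with each control period).
- eyes.capture(name): name is "side" or "top"; returns (picture, depth): 400x640x3 uint8, red, green, blue; 400x640 float32, m along the optical axis (not along the pixel's ray), 0 where there is no reading.
- eyes.calibration(name): a dict with "fovy" (degrees; the focal length in pixels is half the picture's height over the tangent of half this angle, whatever the lens; pixels are square), "cx", "cy" (the principal point, pixels), "camera_from_world" (4x4, takes a point from world to camera coordinates). Camera axes: x right, y up, looking along -z (the intrinsics and any distortion apply to the point x, -y, -z); pixel columns grow to the right and rows downward; lengths in m; the calibration is good to about 2 mm. A picture is of the moment at which its call begins. calibration takes no time and is no camera call.
- bot.hand_in(): hands the job in, once; it reports no verdict.
Trained networks look in the newest picture that a camera, given by its name, has taken for a name from the list of things; names that differ only in an ending like _2 or _b are one class to them, and where a whole thing is asked for, a point or a joint stands for the part that bears it (a point fixed in the world has none). Each returns a list of dicts, best first, with "score" (0 to 1); they miss things now and then, are a little off and sometimes report something else, mostly with a low value. They report only what shows in the picture. A call takes as long as a camera call.
- spotter.outline_of(camera, name): "region" (400x640 bool, what is visible of it) and "bbox" ([left, top, right, bottom] as shares, 0 to 1, of the picture: columns of its width, rows of its height, round what is visible of it).
- spotter.landmark_of(camera, name): "point" ([column, row] as shares, 0 to 1, of the picture: columns of its width, rows of its height: a listed point, or the origin of a listed thing).
The state is a dict: "t": time; "joint_positions": joint angles; "joint_vel": joint speeds; "effort": joint torques, N m; "tcp_pos": TCP position; "eef_rot": TCP orientation; "force": force on the tool from outside, world axes, zero at the start; "ft_torque": the same for the moment, N m; "opening": finger opening in m.
Only numpy, scipy, OpenCV 4.12 (cv2) and the standard library are available. Lean on these libraries where they do the work, as an engineer would, in place of code of your own. Each camera call takes 0.05 s, during which the arm holds its last target.

## Working session

There is one attempt and no reset: what is moved stays moved. The work goes in short steps, Python scripts to look and compute and a tool call to move; the robot and the scene stay as the last step left them, time stands still between calls to the robot, and variables do not carry over. Pictures are saved under pics/ and viewed, and the job is handed in when it is done.

Besides the shell and the picture viewer there is one more tool, called after "Emit:" by a JSON object that holds its "fn" and its "kwargs", one argument or row to a line. jog_arm: Moves the arm, as the interface text tells. Its arguments: {"type":"object","properties":{"offset":{"type":"array"},"turn":{"type":"array"},"gripper":{"type":"number"},"newtons":{"type":"number"}},"required":["offset","turn"]}

```bash
mkdir -p pics; python3 - <<'E'
from bench import bot, eyes, spotter
import cv2,numpy as np
print(bot.get_obs())
for n in("top","side"):
    p,d=eyes.capture(n); cv2.imwrite(f"pics/{n}0.png",p[:,:,::-1]); np.savez(f"{n}0.npz",p=p,d=d)
    c=eyes.calibration(n); print(n,c)
    for k in("gun_white","gun_dark","white_trigger","white_lock"):
        for r in spotter.landmark_of(n,k): print(k,r['score'],np.array(r['point'])*[640,400])
E
```

```text
{'t': 0.0, 'joint_positions': array([-1.34957671e+00,  4.80854255e-01,  1.59685381e+00,  2.69527193e-05,
        1.06510165e+00, -4.65769915e-02]), 'joint_vel': array([ 0.00024519, -0.00054818,  0.00052571, -0.00059886,  0.00030642,
        0.00105066]), 'effort': array([ 6.36712110e-03, -9.50635886e+01, -4.30186987e+01,  5.21679613e-04,
        1.22387669e-02, -3.07638493e-05]), 'tcp_pos': array([ 0.17194353, -0.62639804,  0.20766534]), 'eef_rot': array([ 7.95171099e-01, -6.06384822e-01, -4.58609388e-04, -4.00160481e-04]), 'force': array([-0.25927272, -1.38844906, -0.3032538 ]), 'ft_torque': array([0.10205861, 0.01514718, 0.04639657]), 'opening': 0.08551279198640303}
top {'fovy': 55.61442391433039, 'cx': 320.07152011332346, 'cy': 195.00862945015822, 'camera_from_world': array([[ 0.0161562 , -0.99972417, -0.01704592, -0.00615547],
       [ 0.99667753,  0.01474114,  0.08010372, -0.54010499],
       [-0.07983035, -0.01828346,  0.99664077, -0.82961777],
       [ 0.        ,  0.        ,  0.        ,  1.        ]])}
gun_white 0.6 [380.48 192.  ]
gun_dark 0.59 [238.208 208.08 ]Traceback (most recent call last):
  File "<stdin>", line 8, in <module>
ValueError: it knows: gun_dark, gun_white
```

```bash
python3 - <<'E'
from bench import bot, eyes, spotter
import cv2,numpy as np
for n in("side",):
    p,d=eyes.capture(n); cv2.imwrite(f"pics/{n}0.png",p[:,:,::-1]); np.savez(f"{n}0.npz",p=p,d=d)
    c=eyes.calibration(n); print(n,c)
    for k in("gun_white","gun_dark"):
        for r in spotter.landmark_of(n,k): print(k,r['score'],np.array(r['point'])*[640,400])
E
```

```text
side {'fovy': 52.94512166592699, 'cx': 325.61643824053294, 'cy': 201.92097285885973, 'camera_from_world': array([[-0.88294785,  0.46945612, -0.0037482 ,  0.44711503],
       [-0.32876539, -0.6125995 ,  0.71877338,  0.1423774 ],
       [ 0.33513641,  0.63587169,  0.69523433, -1.09676689],
       [ 0.        ,  0.        ,  0.        ,  1.        ]])}
gun_white 0.81 [286.016 182.4  ]
gun_dark 0.6 [368.32 273.88]
```

View pics/top0.png

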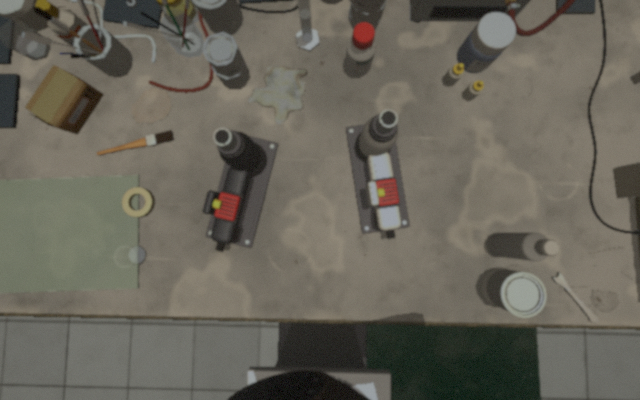

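View pics/side0.png

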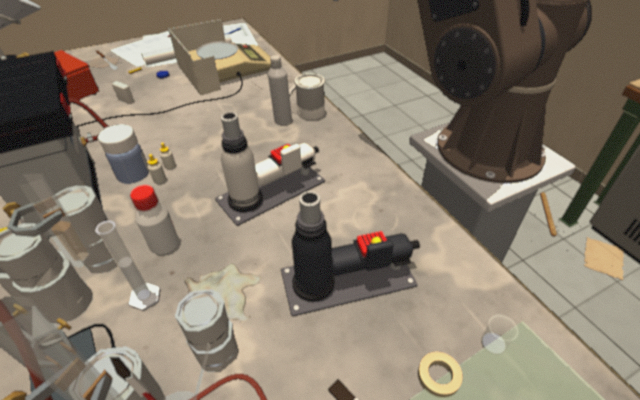

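The top view shows the white gun with its trigger at about (385,192) and its barrel up-image at (380,130), so gun +x is roughly world +x. The lock housing is on the left, towards world +y. The dark gun is at about (228,205). Next I'll measure the pose.

```bash
cat > h.py <<'E'
import numpy as np,cv2
from bench import eyes
def cloud(n,d):
    c=eyes.calibration(n);f=200/np.tan(np.radians(c['fovy']/2))
    v,u=np.mgrid[:400,:640]
    P=np.stack([(u-c['cx'])/f*d,-(v-c['cy'])/f*d,-d],-1)
    T=c['camera_from_world']
    return (P-T[:3,3])@T[:3,:3]   # R^T (p-t)
def proj(n,X):
    c=eyes.calibration(n);f=200/np.tan(np.radians(c['fovy']/2));T=c['camera_from_world']
    q=np.asarray(X)@T[:3,:3].T+T[:3,3]
    return np.stack([c['cx']+f*q[:,0]/-q[:,2],c['cy']-f*q[:,1]/-q[:,2]],-1)
E
python3 - <<'E'
from h import *
for n in("top","side"):
    z=np.load(n+"0.npz");p,d=z['p'],z['d'];W=cloud(n,d)
    h=cv2.cvtColor(p,cv2.COLOR_RGB2HSV)
    red=((h[...,0]<8)|(h[...,0]>172))&(h[...,1]>150)&(h[...,2]>90)&(d>0)
    yel=(h[...,0]>20)&(h[...,0]<35)&(h[...,1]>150)&(h[...,2]>90)&(d>0)
    for nm,m in(("red",red),("yel",yel)):
        k,l,s,c=cv2.connectedComponentsWithStats(m.astype(np.uint8))
        for i in range(1,k):
            if s[i,4]>8:
                w=W[l==i]; print(n,nm,s[i],c[i].round(1),np.median(w,0).round(4),w.min(0).round(3),w.max(0).round(3))
z=np.load("top0.npz");W=cloud("top",z['d'])
# white gun region : barrel points z>0.2 , handle
m=(abs(W[...,0]-.6)<.25)&(W[...,1]<0)&(W[...,1]>-.25)
for a,b in((.205,.25),(.15,.2),(.115,.14),(.085,.11),(.06,.085),(.004,.02)):
    k=m&(W[...,2]>a)&(W[...,2]<b)&(W[...,0]<.72)
    w=W[k]; print(a,b,len(w),w.mean(0).round(4),w.min(0).round(3),w.max(0).round(3))
print(W[190,330],W[240,320])
p=z['p'][90:260,320:440,::-1];cv2.imwrite("pics/crop0.png",cv2.resize(p,None,fx=5,fy=3.5*1,interpolation=cv2.INTER_CUBIC) if 0 else cv2.resize(p,None,fx=3.5,fy=3.5,interpolation=cv2.INTER_CUBIC))
E
```

```text
top red [354  22  20  22 357] [363.5  32.5] [ 0.8528 -0.0815  0.1482] [ 0.831 -0.106  0.02 ] [ 0.938 -0.062  0.151]
top red [377 179  18   5  32] [385.5 180.8] [ 0.5647 -0.1335  0.0979] [ 0.56  -0.149  0.095] [ 0.569 -0.115  0.101]
top red [393 184   3   6  11] [394.1 186.7] [ 0.5526 -0.1493  0.0995] [ 0.548 -0.152  0.097] [ 0.559 -0.147  0.101]
top red [214 192  26  29 403] [227.2 205.9] [0.5087 0.1908 0.099 ] [0.48  0.167 0.072] [0.538 0.219 0.113]
top red [380 196  18   9  38] [390.8 201.8] [ 0.5218 -0.1453  0.0993] [ 0.517 -0.156  0.097] [ 0.534 -0.121  0.101]
top yel [ 36   0  14  10 103] [42.5  4.2] [0.92   0.5814 0.1284] [0.909 0.569 0.058] [0.972 0.652 0.131]
top yel [168   0   7   3  13] [170.5   0.5] [0.9479 0.3283 0.0994] [0.943 0.32  0.096] [0.949 0.334 0.101]
top yel [454  64   9  10  60] [458.1  68.6] [ 0.8145 -0.293   0.0663] [ 0.809 -0.301  0.06 ] [ 0.826 -0.286  0.08 ]
top yel [474  82   8   8  40] [477.3  85.4] [ 0.7806 -0.3366  0.0599] [ 0.775 -0.342  0.055] [ 0.789 -0.331  0.073]
top yel [214 199   7   5  17] [217.3 200.7] [0.5176 0.2068 0.1158] [0.513 0.2   0.1  
[... 1627 characters left out ...]
   9   7  49] [375.8 240. ] [0.5158 0.2065 0.121 ] [0.507 0.201 0.116] [0.529 0.218 0.128]
0.205 0.25 370 [ 0.6525 -0.1143  0.2325] [ 0.639 -0.132  0.205] [ 0.67  -0.1    0.239]
0.15 0.2 508 [ 0.6431 -0.1093  0.1772] [ 0.626 -0.144  0.15 ] [ 0.679 -0.086  0.2  ]
0.115 0.14 398 [ 0.5744 -0.1067  0.1259] [ 0.514 -0.151  0.115] [ 0.687 -0.081  0.14 ]
0.085 0.11 678 [ 0.5506 -0.1313  0.0965] [ 0.479 -0.162  0.085] [ 0.664 -0.082  0.11 ]
0.06 0.085 1221 [ 0.5429 -0.131   0.0796] [ 0.448 -0.17   0.06 ] [ 0.663 -0.081  0.085]
0.004 0.02 2015 [ 0.5704 -0.1168  0.0076] [ 0.354 -0.248  0.004] [ 0.706 -0.055  0.02 ]
[ 0.55406912 -0.02010653 -0.00311043] [ 4.38952613e-01  1.10277846e-03 -1.77940383e-04]
```

View pics/crop0.png

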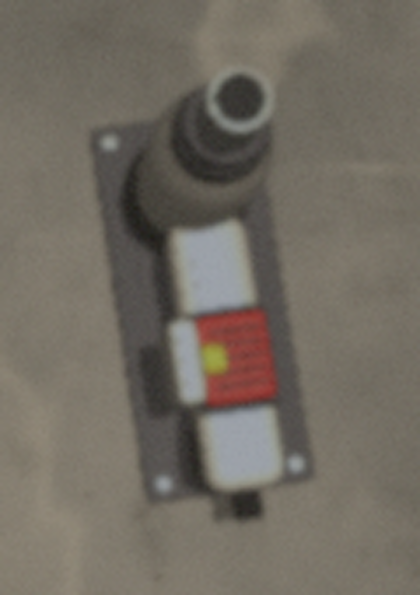

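```bash
python3 - <<'E'
from h import *
from scipy.optimize import least_squares
M=np.array([[115,0,237],[26,-22,100],[-26,-22,100],[24,38,126],[-24,38,126]])/1e3
px=np.array([[241,97],[268,308],[277,400],[168,322],[182,402]])/3.5+[320,90]
def pose(q):
    c,s=np.cos(q[2]),np.sin(q[2]);return M@np.array([[c,-s,0],[s,c,0],[0,0,1]]).T+[q[0],q[1],0]
r=least_squares(lambda q:(proj("top",pose(q))-px).ravel(),[.54,-.13,0.1],loss='soft_l1')
print(r.x,np.degrees(r.x[2]),(proj("top",pose(r.x))-px).round(2))
print(proj("side",pose(r.x)).round(1))
# line fit: nozzle mean & handle points
z=np.load("top0.npz");W=cloud("top",z['d']);m=(abs(W[...,0]-.65)<.05)&(W[...,1]<-.08)&(W[...,1]>-.15)&(W[...,2]>.231)
w=W[m];print((w.min(0)+w.max(0))/2,len(w),w.mean(0))
z=np.load("side0.npz");W=cloud("side",z['d']);m=(abs(W[...,0]-.65)<.08)&(W[...,1]<-.08)&(W[...,1]>-.15)&(W[...,2]>.231)
w=W[m];print((w.min(0)+w.max(0))/2,len(w),w.mean(0))
p=z['p'][100:220,200:340,::-1];cv2.imwrite("pics/crop1.png",cv2.resize(p,None,fx=5,fy=5,interpolation=cv2.INTER_CUBIC))
E
```

```text
[ 0.54185986 -0.13502117  0.15620167] 8.949696485510056 [[ 0.44  0.44]
 [-0.91 -0.03]
 [ 0.52 -1.09]
 [ 0.03 -0.39]
 [-0.3   0.85]]
[[229.9 115.7]
 [270.1 150.2]
 [288.8 142.3]
 [283.9 153.4]
 [301.9 145.6]]
[ 0.65479373 -0.11617826  0.23512387] 292 [ 0.65460662 -0.11551307  0.2362923 ]
[ 0.65831033 -0.11503633  0.23602326] 168 [ 0.65908718 -0.11135934  0.23773377]
```

View pics/crop1.png

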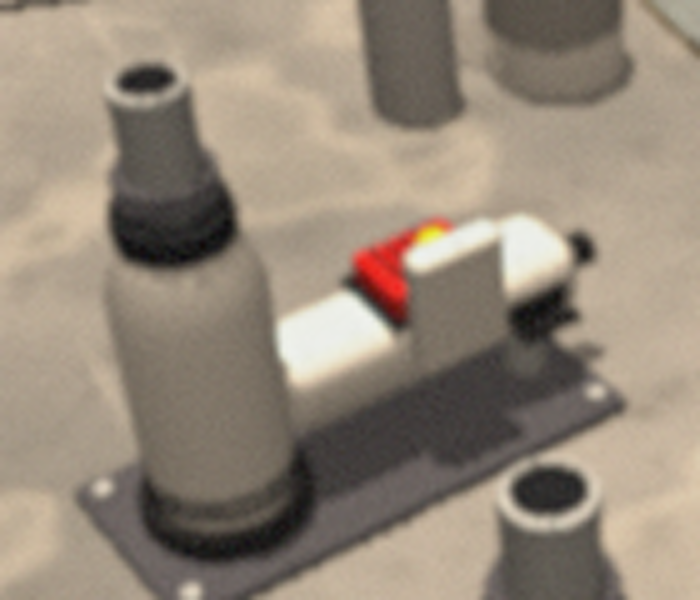

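```bash
cat >> h.py <<'E'
from scipy.spatial.transform import Rotation as R
G=np.array([0.5419,-0.1350]);YAW=0.1562
g=np.array([[np.cos(YAW),-np.sin(YAW)],[np.sin(YAW),np.cos(YAW)]])
def state():
    from bench import bot
    o=bot.get_obs();Rt=R.from_quat(o['eef_rot']).as_matrix()
    tip=o['tcp_pos']+Rt[:,2]*bot.tips_ahead
    tg=g.T@(tip[:2]-G); ax=np.degrees(np.arctan2(Rt[1,0],Rt[0,0]))-np.degrees(YAW)
    print("t",round(o['t'],2),"tip gun mm",(tg*1e3).round(1),(tip[2]*1e3).round(1),"toolx yaw rel gun",ax.round(2),"tilt",Rt[:,2].round(4),
      "F gun",(g.T@o['force'][:2]).round(1),o['force'][2].round(1),"open",round(o['opening'],4),"j",o['joint_positions'].round(2))
    return o,Rt,tip
def go(x,y,z):
    o,Rt,tip=state()
    d=np.r_[G+g@(np.array([x,y])/1e3),z/1e3]-tip
    print("offset",(Rt.T@d/0.5).round(4),"dist",np.linalg.norm(d).round(3))
E
python3 - <<'E'
from h import *
go(0,-11,200)
z=np.load("top0.npz");W=cloud("top",z['d']);w=W[z['d']>0]
a=np.array([.172,-.626]);b=G;t=np.clip((w[:,:2]-a)@(b-a)/((b-a)@(b-a)),0,1)
dd=np.linalg.norm(w[:,:2]-a-t[:,None]*(b-a),axis=1)
k=(dd<.09)&(w[:,2]>.08)&(w[:,0]<.6)
q=w[k]
for lo in np.arange(0,.6,.06):
    s=q[(q[:,1]+.66>lo)&(q[:,1]+.66<lo+.06)]
    if len(s):print(lo-.66,len(s),s.max(0).round(3))
E
```

```text
t 0.3 tip gun mm [-441.9 -428.2] 197.1 toolx yaw rel gun -83.61 tilt [-1.e-04  4.e-04 -1.e+00] F gun [0.9 0.6] -0.4 open 0.0858 j [-1.35  0.48  1.6   0.    1.07 -0.05]
offset [-0.7307 -0.9712 -0.0055] dist 0.608
-0.48000000000000004 431 [ 0.438 -0.42   0.19 ]
-0.42000000000000004 2425 [ 0.461 -0.36   0.197]
-0.36000000000000004 71 [ 0.358 -0.357  0.111]
-0.18000000000000005 1072 [ 0.6   -0.12   0.121]
-0.12 403 [ 0.6   -0.094  0.128]
```

Emit:
{"fn": "jog_arm", "kwargs": {
  "offset": [
    [0, 0, -0.1],
    [0, 0, -0.2],
    [0, 0, -0.2],
    [-0.73, -0.97, -0.2],
    [-0.73, -0.97, -0.2],
    [-0.73, -0.97, -0.2],
    [-0.73, -0.97, -0.2],
    [-0.73, -0.97, -0.2],
    [-0.73, -0.97, -0.2],
    [-0.73, -0.97, -0.2],
    [-0.73, -0.97, -0.2],
    [-0.73, -0.97, -0.2]
  ],
  "turn": [0, 0, 0, -0.05, -0.1, -0.15, -0.2, -0.25, -0.3, -0.35, -0.4, -0.4645],
  "gripper": 0,
  "newtons": 40
}}

```text
t: 1.5
tcp_pos: [0.4481, -0.2689, 0.3084]
eef_rot: [1.0, 0.027, 0.0, -0.0]
force: [0.7, -0.6, -0.3]
opening: 0.0003
```

```bash
python3 -c "
from h import *
go(0,-11,200)"
```

```text
t 1.5 tip gun mm [-113.5 -117.6] 297.4 toolx yaw rel gun -5.91 tilt [ 4.e-04  0.e+00 -1.e+00] F gun [ 0.6 -0.8] -0.3 open 0.0003 j [-0.6   0.21  1.75  0.    1.18 -0.65]
offset [ 0.2038 -0.2355  0.1949] dist 0.184
```

Emit:
{"fn": "jog_arm", "kwargs": {
  "offset": [
    [0.204, -0.235, 0.1],
    [0.204, -0.235, 0.1],
    [0.204, -0.235, 0.1],
    [0.204, -0.235, 0.1],
    [0.204, -0.235, 0.195],
    [0.204, -0.235, 0.195],
    [0.204, -0.235, 0.195],
    [0.204, -0.235, 0.195]
  ],
  "turn": [-0.033, -0.033, -0.033, -0.033, -0.033, -0.033, -0.033, -0.033]
}}

```text
t: 2.3
tcp_pos: [0.5443, -0.1471, 0.2128]
eef_rot: [0.997, 0.078, 0.001, 0.0]
force: [1.0, 0.5, 0.4]
opening: -0.0002
```

```bash
python3 - <<'E'
from h import *
go(0,-11,110)
n="side";
for n,(a,b,c,e) in(("top",(90,260,300,440)),("side",(60,220,180,360))):
    p,d=eyes.capture(n);cv2.imwrite(f"pics/{n}1.png",cv2.resize(p[a:b,c:e,::-1],None,fx=3.5,fy=3.5,interpolation=cv2.INTER_CUBIC))
    X=np.array([[0,-11,200],[-11,-11,200],[11,-11,200]])/1e3;X[:,:2]=X[:,:2]@g.T+G
    print(n,(proj(n,X)-[c,a])*3.5)
E
```

```text
t 2.3 tip gun mm [  0.5 -12.3] 201.8 toolx yaw rel gun -0.02 tilt [ 2.2e-03 -6.0e-04 -1.0e+00] F gun [1.1 0.3] 0.4 open -0.0002 j [-0.32  0.35  1.79  0.    0.99 -0.47]
offset [-0.0014 -0.0028  0.1837] dist 0.092
top [[357.14427274 336.73184635]
 [360.56969797 358.1907193 ]
 [353.72801093 315.33037842]]
side [[344.38009216 178.1748677 ]
 [359.42986576 172.46078235]
 [329.1654624  183.9515455 ]]
```

View pics/side1.png

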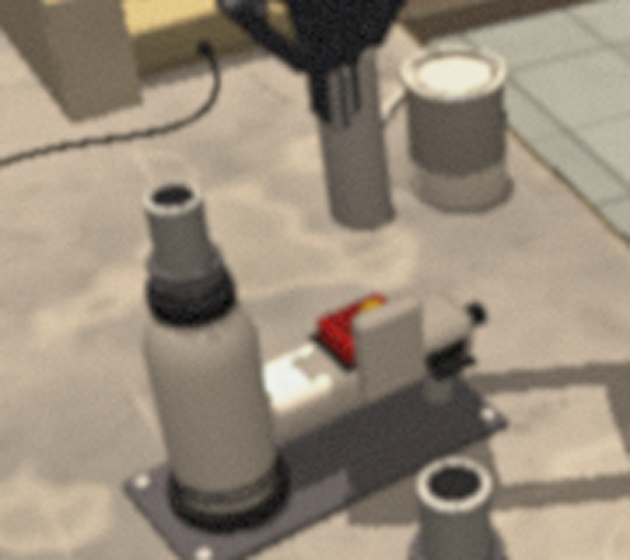

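View pics/top1.png

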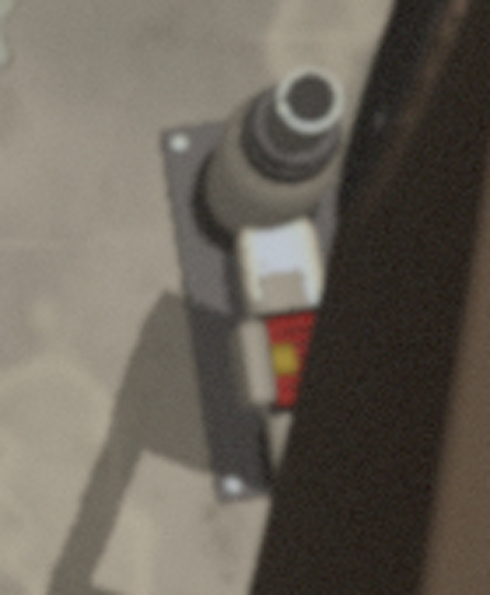

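```bash
python3 - <<'E'
from h import *
p,d=eyes.capture("side")
W=cloud("side",d)
q=W.copy();q[...,:2]=(W[...,:2]-G)@g
m=(abs(q[...,0])<.05)&(abs(q[...,1]+.011)<.05)&(q[...,2]>.135)&(d>0)
for a in np.arange(.18,.30,.008):
    k=m&(q[...,2]>a)&(q[...,2]<a+.008)
    if k.sum(): print(a.round(3),k.sum(),(q[k].min(0)*1e3).round(),(q[k].max(0)*1e3).round())
v,u=np.where(m);print(u.min(),u.max(),v.min(),v.max())
E
```

```text
0.236 15 [ -5. -18. 237.] [ 12.  -2. 244.]
0.244 50 [-14. -22. 245.] [ 14.  -2. 252.]
0.252 47 [-12. -19. 253.] [ 15.  -2. 260.]
0.26 55 [-12. -22. 260.] [ 15.  -1. 268.]
0.268 53 [-11. -20. 268.] [ 15.  -1. 276.]
0.276 52 [-25.  -9. 276.] [ 19.   1. 284.]
0.284 133 [-34. -23. 284.] [ 37.   1. 292.]
0.292 141 [-42. -26. 292.] [ 41.   1. 300.]
240 297 0 96
```

```bash
python3 - <<'E'
from h import *
p,d=eyes.capture("side")
np.set_printoptions(linewidth=200,precision=3,suppress=True)
z=np.load("side0.npz")
print(d[84:124:3,264:300:3]);print(z['d'][84:124:3,264:300:3])
cv2.imwrite("pics/s2.png",cv2.resize(p[50:130,240:320,::-1],None,fx=7,fy=7,interpolation=cv2.INTER_NEAREST))
E
```

```text
[[1.365 1.361 0.814 0.818 0.813 0.82  0.831 1.11  1.363 1.363 1.346 1.144]
 [1.349 1.347 0.82  0.821 0.817 0.824 0.834 1.112 1.131 1.335 1.337 1.15 ]
 [1.333 1.334 0.827 0.824 0.823 0.83  0.838 1.118 1.129 1.322 1.335 1.158]
 [1.323 1.322 0.837 0.828 0.826 0.829 1.121 1.123 1.136 1.32  1.318 1.168]
 [1.305 1.309 1.305 1.128 0.832 1.122 1.121 1.131 1.14  1.306 1.309 1.177]
 [1.293 1.291 1.292 1.132 1.128 1.124 1.131 1.135 1.141 1.289 1.291 1.183]
 [1.275 1.278 1.276 1.145 1.137 1.13  1.137 1.138 1.149 1.278 1.28  1.194]
 [1.268 1.268 1.268 1.149 1.14  1.139 1.141 1.146 1.15  1.266 1.261 1.197]
 [1.253 1.255 1.254 1.155 1.149 1.151 1.149 1.152 1.162 1.252 1.251 1.209]
 [1.238 1.239 1.24  1.164 1.155 1.157 1.153 1.156 1.164 1.238 1.239 1.218]
 [1.224 1.229 1.229 1.179 1.162 1.162 1.159 1.165 1.17  1.191 1.227 1.228]
 [1.214 1.215 1.218 1.218 1.176 1.171 1.169 1.168 1.176 1.188 1.213 1.219]
 [1.205 1.205 1.207 1.204 1.18  1.174 1.176 1.178 1.181 1.196 1.202 1.203]
 [1.194 1.192 1.191 1.196 1.186 1.181 1.179 1.186 1.189 1.193 1.192 1.192]]
[[1.364 1.363 1.105 1.099 1.097 1.098 1.103 1.107
[... 301 characters left out ...]
1.14  1.309 1.301 1.175]
 [1.291 1.289 1.295 1.137 1.126 1.13  1.128 1.137 1.143 1.294 1.294 1.185]
 [1.282 1.278 1.278 1.144 1.14  1.13  1.137 1.137 1.146 1.279 1.277 1.191]
 [1.266 1.272 1.266 1.15  1.143 1.137 1.141 1.146 1.159 1.264 1.26  1.197]
 [1.251 1.253 1.259 1.157 1.154 1.147 1.148 1.151 1.158 1.251 1.249 1.208]
 [1.24  1.24  1.247 1.17  1.159 1.153 1.154 1.157 1.163 1.239 1.237 1.22 ]
 [1.234 1.228 1.226 1.177 1.162 1.16  1.161 1.165 1.169 1.184 1.225 1.229]
 [1.212 1.216 1.217 1.215 1.17  1.168 1.17  1.171 1.177 1.191 1.216 1.214]
 [1.203 1.204 1.204 1.201 1.181 1.174 1.177 1.178 1.18  1.198 1.198 1.203]
 [1.193 1.197 1.196 1.19  1.193 1.184 1.181 1.182 1.187 1.193 1.195 1.19 ]]
```

View pics/s2.png

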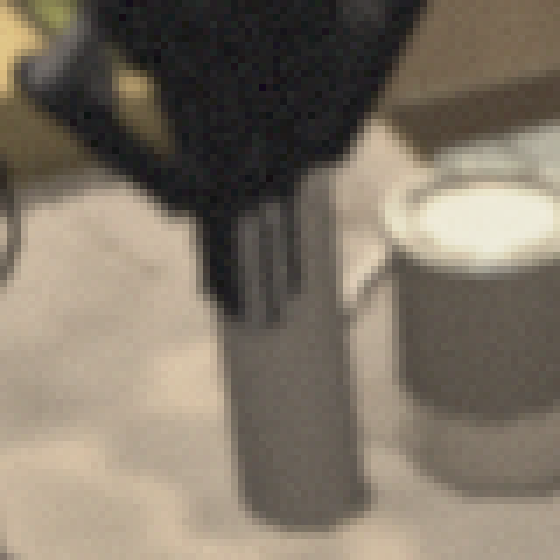

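Emit:
{"fn": "jog_arm", "kwargs": {
  "offset": [
    [0, -0.003, 0.08],
    [0, -0.003, 0.16],
    [0, -0.003, 0.16],
    [0, -0.003, 0.16],
    [0, -0.003, 0.16]
  ],
  "turn": [0, 0, 0, 0, 0]
}}

```text
t: 3.0
tcp_pos: [0.5454, -0.1458, 0.1344]
eef_rot: [0.997, 0.078, 0.002, 0.001]
force: [-0.6, 0.1, 0.5]
opening: 0.0001
```

```bash
python3 - <<'E'
from h import *
from bench import bot
print(bot.tips_ahead)
go(0,-11,100)
p,d=eyes.capture("side");W=cloud("side",d)
q=W.copy();q[...,:2]=(W[...,:2]-G)@g
m=(abs(q[...,0])<.05)&(abs(q[...,1]+.011)<.05)&(q[...,2]>.09)&(d>0)
for a in np.arange(.1,.22,.008):
    k=m&(q[...,2]>a)&(q[...,2]<a+.008)
    if k.sum(): print(a.round(3),k.sum(),(q[k].min(0)*1e3).round(),(q[k].max(0)*1e3).round())
cv2.imwrite("pics/s3.png",cv2.resize(p[70:190,210:330,::-1],None,fx=5,fy=5,interpolation=cv2.INTER_CUBIC))
E
```

```text
0.011
t 3.0 tip gun mm [  1.8 -11.2] 123.4 toolx yaw rel gun -0.02 tilt [ 0.0048 -0.0014 -1.    ] F gun [-0.6  0.2] 0.5 open 0.0001 j [-0.31  0.45  1.87  0.    0.82 -0.47]
offset [-0.0039 -0.0005  0.0468] dist 0.023
0.1 154 [-22. -22. 100.] [ 29.  39. 108.]
0.108 58 [-20.  26. 108.] [ 27.  39. 116.]
0.116 74 [-20.   6. 116.] [ 27.  39. 124.]
0.124 94 [-19.  22. 124.] [ 28.  39. 130.]
0.156 9 [ -3. -10. 160.] [  9.  -2. 163.]
0.164 31 [-11. -19. 164.] [ 16.  -0. 172.]
0.172 44 [-11. -21. 172.] [ 16.  -0. 180.]
0.18 45 [-10. -20. 180.] [ 16.  -0. 188.]
0.188 43 [-11. -19. 188.] [ 16.  -0. 196.]
0.196 35 [-19.  -8. 196.] [ 18.   2. 203.]
0.204 98 [-32. -25. 204.] [ 36.   2. 212.]
0.212 123 [-42. -26. 212.] [ 40.   2. 220.]
```

View pics/s3.png

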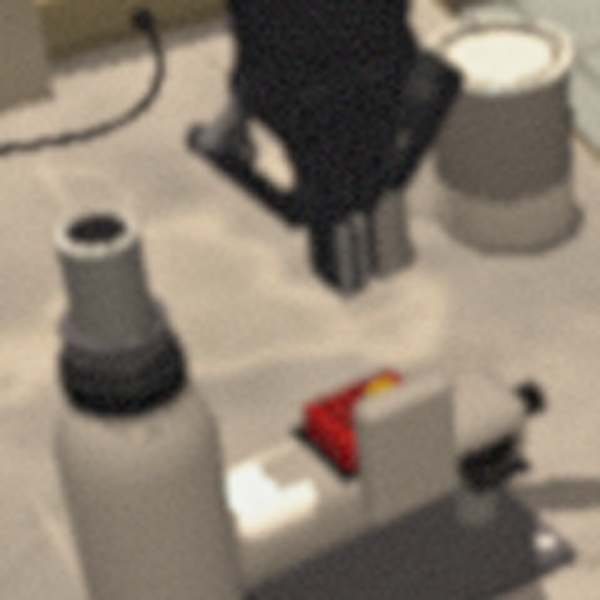

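Laterally, the fingers agree with the reported pose. In height, the camera puts the fingertips at z≈161 mm, while the reported TCP plus tips_ahead gives 123 mm. These disagree by about 38 mm, so I'll find the trigger by contact force and come down in small steps.

Emit:
{"fn": "jog_arm", "kwargs": {
  "offset": [
    [-0.004, 0, 0.01],
    [-0.004, 0, 0.02],
    [-0.004, 0, 0.03],
    [-0.004, 0, 0.04],
    [-0.004, 0, 0.046],
    [-0.004, 0, 0.046],
    [-0.004, 0, 0.046]
  ],
  "turn": [0, 0, 0, 0, 0, 0, 0]
}}

```text
t: 3.75
tcp_pos: [0.5436, -0.1461, 0.1113]
eef_rot: [0.997, 0.078, 0.002, 0.001]
force: [0.1, -0.3, -0.8]
opening: 0.0003
```

Emit:
{"fn": "jog_arm", "kwargs": {
  "offset": [
    [0, 0, 0.004],
    [0, 0, 0.008],
    [0, 0, 0.012],
    [0, 0, 0.012]
  ],
  "turn": [0, 0, 0, 0]
}}

```text
t: 4.15
tcp_pos: [0.5434, -0.146, 0.105]
eef_rot: [0.997, 0.078, 0.002, 0.001]
force: [0.1, 0.2, 0.3]
opening: -0.0002
```

```bash
cat > look.py <<'E'
from h import *
import sys
go(0,-11,100)
p,d=eyes.capture("side");W=cloud("side",d)
q=W.copy();q[...,:2]=(W[...,:2]-G)@g
h=cv2.cvtColor(p,cv2.COLOR_RGB2HSV)
box=(abs(q[...,0])<.06)&(abs(q[...,1]+.005)<.06)&(d>0)
red=box&((h[...,0]<8)|(h[...,0]>172))&(h[...,1]>130)&(h[...,2]>60)
if red.sum():print("red",red.sum(),np.percentile(q[red],[5,50,95],axis=0).round(4).tolist())
dark=box&(h[...,2]<60)&(q[...,2]>.087)&(abs(q[...,0])<.02)&(q[...,1]<.018)
if dark.sum():print("dark low",dark.sum(),np.percentile(q[dark],[0,2,10],axis=0).round(4).tolist())
cv2.imwrite(f"pics/{sys.argv[1]}.png",cv2.resize(p[70:190,210:330,::-1],None,fx=5,fy=5,interpolation=cv2.INTER_CUBIC))
E
python3 look.py s4
```

```text
t 4.15 tip gun mm [ -0.2 -11.2] 94.0 toolx yaw rel gun -0.01 tilt [ 0.0045 -0.0013 -1.    ] F gun [0.1 0.1] 0.3 open -0.0002 j [-0.32  0.49  1.9   0.    0.75 -0.47]
offset [ 0.0004 -0.0003 -0.012 ] dist 0.006
red 118 [[0.0046, -0.0155, 0.088], [0.0252, -0.002, 0.1009], [0.0291, 0.0177, 0.1033]]
dark low 571 [[-0.0199, -0.0212, 0.1402], [-0.0176, -0.0166, 0.1491], [-0.0128, -0.0069, 0.1734]]
```

View pics/s4.png

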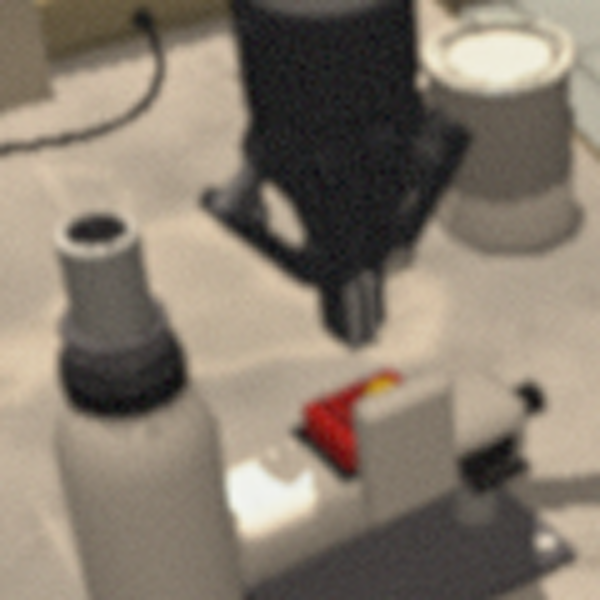

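No contact at a reported 94 mm, so the camera is right and the real tips are about 38 mm higher than reported. I'll carry on down and watch the force.

Emit:
{"fn": "jog_arm", "kwargs": {
  "offset": [
    [0, 0, 0.01],
    [0, 0, 0.02],
    [0, 0, 0.03],
    [0, 0, 0.04],
    [0, 0, 0.05],
    [0, 0, 0.05]
  ],
  "turn": [0, 0, 0, 0, 0, 0]
}}

```text
t: 4.8
tcp_pos: [0.5431, -0.1459, 0.0793]
eef_rot: [0.997, 0.078, 0.002, 0.001]
force: [0.3, 0.1, 0.9]
opening: 0.0005
```

```bash
python3 look.py s5
```

```text
t 4.8 tip gun mm [ -0.4 -11. ] 68.3 toolx yaw rel gun -0.01 tilt [ 3.5e-03 -9.0e-04 -1.0e+00] F gun [0.3 0.1] 0.9 open 0.0005 j [-0.32  0.52  1.92  0.    0.7  -0.47]
offset [ 0.0011  0.0001 -0.0634] dist 0.032
red 114 [[0.0095, -0.0147, 0.0882], [0.0255, -0.0015, 0.1006], [0.0293, 0.0182, 0.1038]]
dark low 533 [[-0.0199, -0.0226, 0.1123], [-0.0179, -0.0162, 0.1237], [-0.0128, -0.0069, 0.1477]]
```

View pics/s5.png

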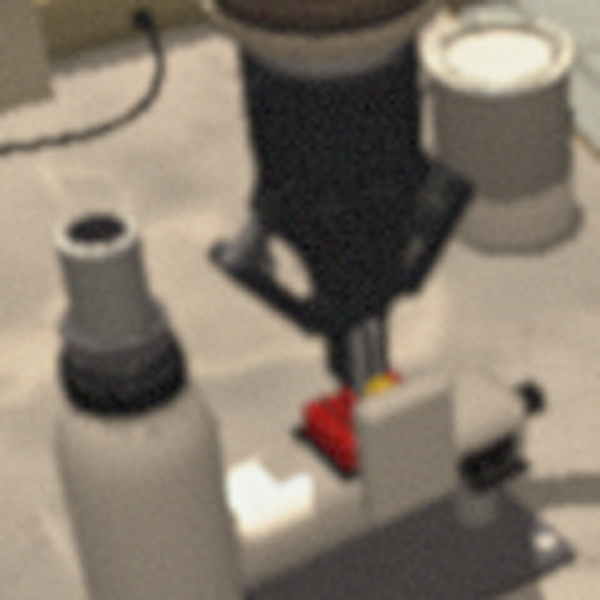

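Emit:
{"fn": "jog_arm", "kwargs": {
  "offset": [
    [0, 0, 0.004],
    [0, 0, 0.008],
    [0, 0, 0.012],
    [0, 0, 0.012],
    [0, 0, 0.012]
  ],
  "turn": [0, 0, 0, 0, 0]
}}

```text
t: 5.35
tcp_pos: [0.5435, -0.1461, 0.0738]
eef_rot: [0.997, 0.078, 0.002, 0.001]
force: [0.2, -0.2, 3.9]
opening: -0.0001
```

Emit:
{"fn": "jog_arm", "kwargs": {
  "offset": [
    [0, 0, 0.004],
    [0, 0, 0.006],
    [0, 0, 0.006],
    [0, 0, 0.006]
  ],
  "turn": [0, 0, 0, 0]
}}

```text
t: 5.75
tcp_pos: [0.5436, -0.1461, 0.0708]
eef_rot: [0.997, 0.078, 0.002, 0.001]
force: [-0.3, 0.1, 3.4]
opening: 0.0001
```

Emit:
{"fn": "jog_arm", "kwargs": {
  "offset": [
    [0, 0, 0.004],
    [0, 0, 0.008],
    [0, 0, 0.012],
    [0, 0, 0.014],
    [0, 0, 0.014],
    [0, 0, 0.014]
  ],
  "turn": [0, 0, 0, 0, 0, 0]
}}

```text
t: 6.35
tcp_pos: [0.5436, -0.1461, 0.0638]
eef_rot: [0.997, 0.078, 0.002, 0.001]
force: [-1.5, 0.3, 6.9]
opening: 0.0002
```

```bash
python3 look.py s6
```

```text
t 6.35 tip gun mm [  0.  -11.3] 52.8 toolx yaw rel gun -0.02 tilt [ 0.0042 -0.0012 -1.    ] F gun [-1.5  0.5] 6.9 open 0.0002 j [-0.32  0.55  1.93  0.    0.66 -0.47]
offset [ 0.0003 -0.0004 -0.0944] dist 0.047
red 73 [[0.011, -0.0165, 0.0867], [0.0222, -0.0038, 0.0884], [0.0288, 0.0172, 0.0901]]
dark low 500 [[-0.02, -0.0229, 0.1009], [-0.0178, -0.0156, 0.1089], [-0.0122, -0.0065, 0.1323]]
```

View pics/s6.png

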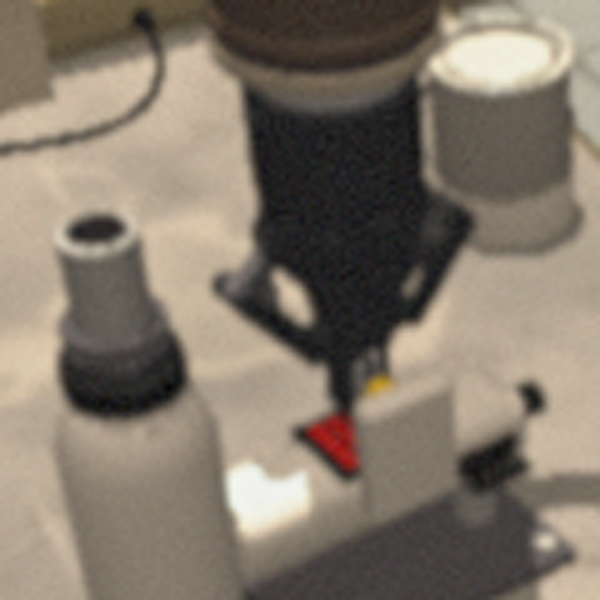

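The red pad reads z≈88, which is about 12 mm down. The force is 6.9 N and the button is free. I'll press the last bit, then slide to +y, which is tool −y.

Emit:
{"fn": "jog_arm", "kwargs": {
  "offset": [
    [0, 0, 0.003],
    [0, 0, 0.003],
    [0, 0, 0.003],
    [0, 0, 0.003]
  ],
  "turn": [0, 0, 0, 0]
}}

```text
t: 6.8
tcp_pos: [0.5437, -0.1462, 0.0629]
eef_rot: [0.997, 0.078, 0.002, 0.001]
force: [-4.0, 0.6, 17.7]
opening: -0.0001
```

Emit:
{"fn": "jog_arm", "kwargs": {
  "offset": [
    [0, -0.004, 0],
    [0, -0.008, 0],
    [0, -0.012, 0],
    [0, -0.016, 0],
    [0, -0.02, 0],
    [0, -0.024, 0],
    [0, -0.028, 0],
    [0, -0.028, 0],
    [0, -0.028, 0]
  ],
  "turn": [0, 0, 0, 0, 0, 0, 0, 0, 0]
}}

```text
t: 7.7
tcp_pos: [0.5424, -0.133, 0.0631]
eef_rot: [0.997, 0.078, 0.003, 0.001]
force: [0.1, -5.8, 5.5]
opening: -0.0002
```

```bash
python3 look.py s7
```

```text
t 7.7 tip gun mm [0.8 1.9] 52.1 toolx yaw rel gun -0.0 tilt [ 0.0062 -0.0023 -1.    ] F gun [-0.8 -5.7] 5.5 open -0.0002 j [-0.29  0.54  1.94 -0.    0.65 -0.45]
offset [-0.0011  0.0261 -0.0957] dist 0.05
red 67 [[0.0118, -0.0163, 0.0866], [0.0217, -0.0026, 0.0885], [0.0284, 0.0149, 0.0899]]
dark low 392 [[-0.0195, -0.0084, 0.1017], [-0.0174, -0.0047, 0.1176], [-0.0105, 0.0059, 0.1336]]
```

View pics/s7.png

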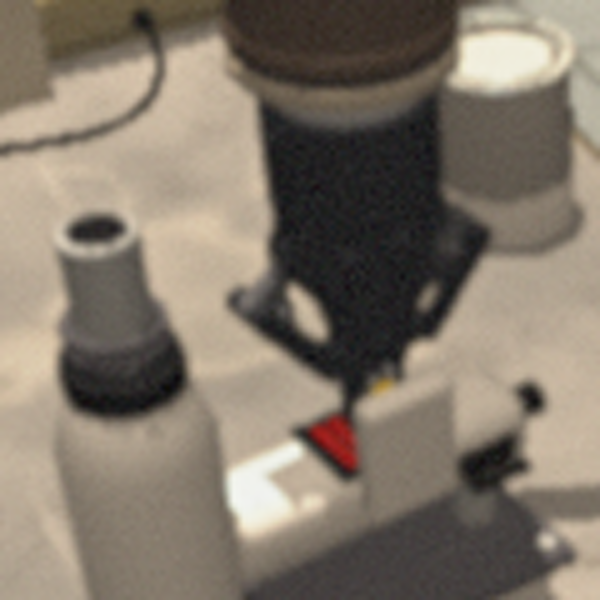

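Emit:
{"fn": "jog_arm", "kwargs": {
  "offset": [
    [0, -0.004, 0],
    [0, -0.008, 0],
    [0, -0.012, 0],
    [0, -0.012, 0],
    [0, -0.012, 0]
  ],
  "turn": [0, 0, 0, 0, 0]
}}

```text
t: 8.25
tcp_pos: [0.542, -0.1277, 0.0633]
eef_rot: [0.997, 0.078, 0.003, 0.002]
force: [-0.9, -5.8, 6.8]
opening: -0.0001
```

```bash
python3 look.py s8
```

```text
t 8.25 tip gun mm [1.3 7.2] 52.3 toolx yaw rel gun 0.01 tilt [ 0.0073 -0.0032 -1.    ] F gun [-1.8 -5.5] 6.8 open -0.0001 j [-0.29  0.54  1.94 -0.    0.65 -0.44]
offset [-0.0019  0.0367 -0.0953] dist 0.051
red 69 [[0.0117, -0.0162, 0.0863], [0.022, -0.0034, 0.0882], [0.0285, 0.0167, 0.0898]]
dark low 218 [[-0.0193, -0.0026, 0.1146], [-0.0179, 0.0007, 0.1216], [-0.008, 0.008, 0.1313]]
```

View pics/s8.png

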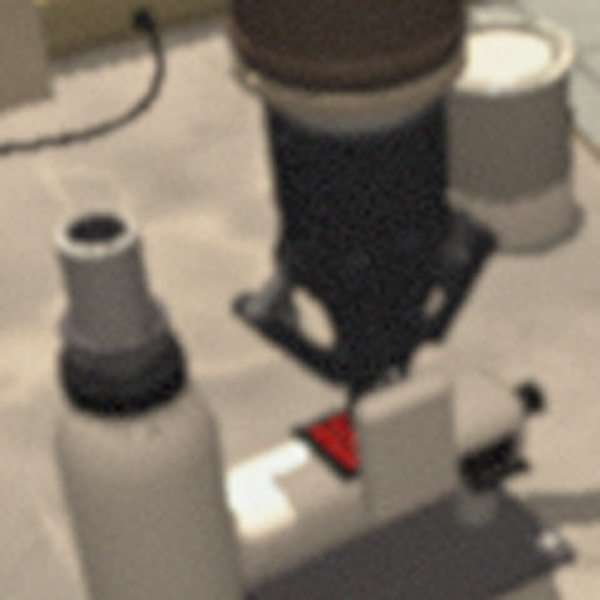

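Emit:
{"fn": "jog_arm", "kwargs": {
  "offset": [
    [0, -0.003, 0],
    [0, -0.005, 0],
    [0, -0.005, 0],
    [0, -0.005, 0]
  ],
  "turn": [0, 0, 0, 0]
}}

```text
t: 8.7
tcp_pos: [0.542, -0.126, 0.0634]
eef_rot: [0.997, 0.078, 0.004, 0.002]
force: [-2.5, -7.8, 5.9]
opening: 0.0003
```

Emit:
{"fn": "jog_arm", "kwargs": {
  "offset": [
    [0, -0.002, -0.002],
    [0, -0.002, -0.004],
    [0, -0.002, -0.006],
    [0, -0.002, -0.008],
    [0, -0.002, -0.01],
    [0, -0.002, -0.012],
    [0, -0.002, -0.014],
    [0, -0.002, -0.016],
    [0, -0.002, -0.018],
    [0, -0.002, -0.02],
    [0, -0.002, -0.02]
  ],
  "turn": [0, 0, 0, 0, 0, 0, 0, 0, 0, 0, 0]
}}

```text
t: 9.8
tcp_pos: [0.5418, -0.1254, 0.0731]
eef_rot: [0.997, 0.078, 0.004, 0.003]
force: [1.5, -5.7, -1.5]
opening: 0.0
```

```bash
python3 look.py s9
```

```text
t 9.8 tip gun mm [1.5 9.5] 62.1 toolx yaw rel gun 0.03 tilt [ 0.0081 -0.0045 -1.    ] F gun [ 0.6 -5.9] -1.5 open 0.0 j [-0.28  0.52  1.94 -0.    0.67 -0.43]
offset [-0.0024  0.0414 -0.0755] dist 0.043
red 94 [[0.012, -0.0154, 0.0879], [0.0248, -0.0001, 0.0942], [0.0289, 0.0184, 0.0968]]
dark low 104 [[-0.0198, -0.0004, 0.1184], [-0.0188, 0.0011, 0.1223], [-0.0078, 0.0051, 0.1272]]
```

View pics/s9.png

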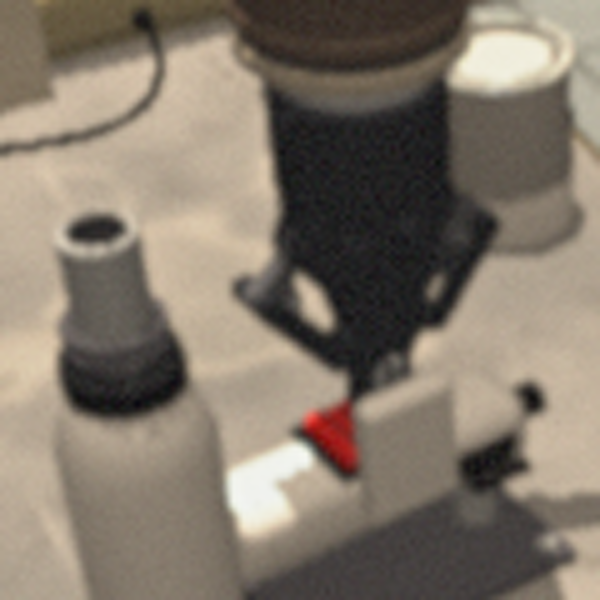

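The trigger rests at z≈94, about 6–7 mm down, and the finger no longer presses it (Fz −1.5 N). It has caught, so I'll back away to −y and then go up.

Emit:
{"fn": "jog_arm", "kwargs": {
  "offset": [
    [0, 0.006, -0.001],
    [0, 0.012, -0.002],
    [0, 0.02, -0.002],
    [0, 0.03, -0.002],
    [0, 0.036, -0.002],
    [0, 0.036, -0.01],
    [0, 0.036, -0.04],
    [0, 0.036, -0.1],
    [0, 0.036, -0.2],
    [0, 0.036, -0.3],
    [0, 0.036, -0.3],
    [0, 0.036, -0.3]
  ],
  "turn": [0, 0, 0, 0, 0, 0, 0, 0, 0, 0, 0, 0]
}}

```text
t: 11.05
tcp_pos: [0.544, -0.1426, 0.2249]
eef_rot: [0.997, 0.078, 0.005, 0.003]
force: [-0.2, 0.0, -0.3]
opening: -0.0
```

```bash
python3 look.py s10; python3 - <<'E'
from h import *
p,d=eyes.capture("top");cv2.imwrite("pics/t10.png",cv2.resize(p[100:260,190:430,::-1],None,fx=3.3,fy=3.3,interpolation=cv2.INTER_CUBIC))
E
```

```text
t 11.05 tip gun mm [ 1.  -7.9] 213.9 toolx yaw rel gun 0.03 tilt [ 0.011  -0.0053 -0.9999] F gun [-0.2  0. ] -0.3 open -0.0 j [-0.31  0.33  1.79 -0.    1.   -0.46]
offset [-0.0044  0.0046  0.2278] dist 0.114
red 91 [[0.0105, -0.0153, 0.0883], [0.0244, -0.0006, 0.0943], [0.0291, 0.0175, 0.0962]]
dark low 826 [[-0.0199, -0.0272, 0.2572], [-0.0177, -0.0161, 0.2663], [-0.0126, -0.0038, 0.2908]]
```

View pics/s10.png

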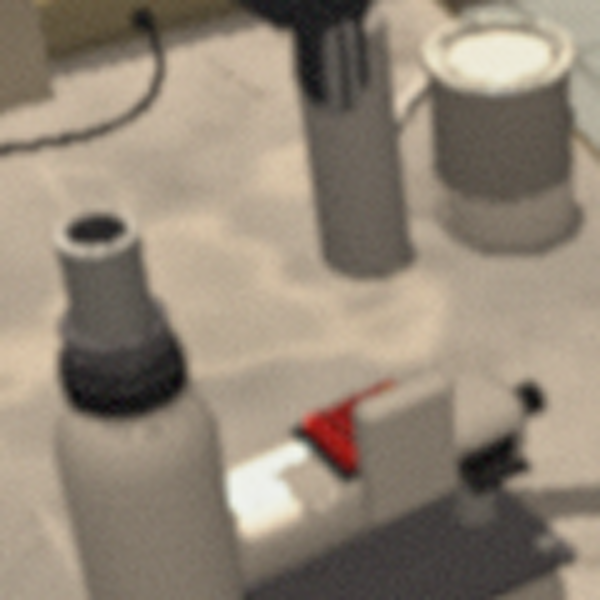

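View pics/t10.png

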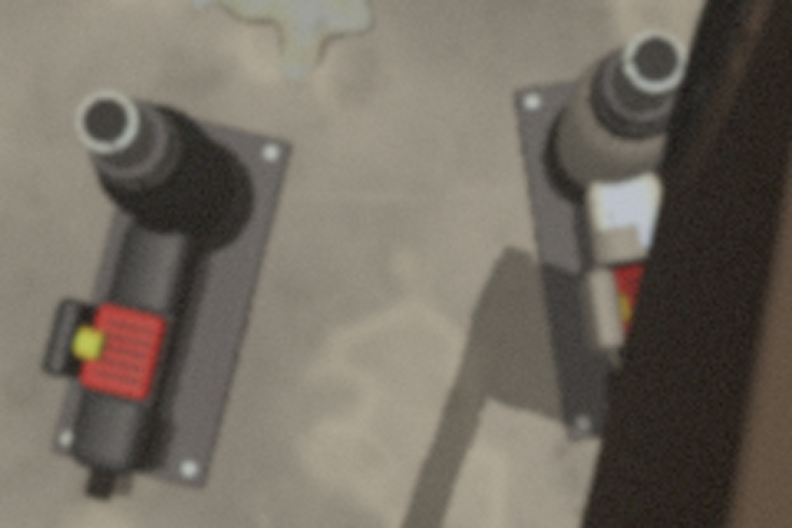

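The trigger stays at z≈94, which is caught, with the robot clear of it. The button no longer shows above the housing in the side view, so it is in. The dark gun is untouched. I'm handing in.

```bash
python3 -c "
from bench import bot
print(bot.hand_in(), bot.get_obs()['t'])"
```

```text
the job is handed in; nothing more can be done
the job is handed in; nothing more can be done
```

The white gun is set running hands-free, with its trigger caught on the lock, and I handed the job in at about 11 s. No verdict is reported.

**What I did:** With the fingers shut, I pressed the white gun's red trigger down to its stop, where the force rose to about 18 N. I then slid the fingers to +y until the yellow button was about 12 mm in. After easing up slowly until the lock held, I backed off to −y and lifted clear.

**Last checks:**
- **Trigger:** the pad rested at z ≈ 94 mm, which is about 6 mm down. It read the same after the fingers were withdrawn.
- **Button:** it no longer stood out above the housing in the side view. The arm partly hid it in the top view, so I did not measure how far in it was caught.
- **Robot:** it was clear of everything, with tool force near zero.
- **Dark gun:** I never went near it, and it looked unchanged in the last top view.

**One disagreement:** the camera showed the fingertips about 38 mm higher than the reported tool position and `tips_ahead` implied. Contact agreed with the camera, so I set the press depth from the contact force and the depth image.

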